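# Lock a meter's sprung battery cover with the flat screwdriver

## Task

The handheld meter on the bench lies on its face with a fresh battery in its bay, and the bay's contact springs hold the hinged battery cover ajar. Take the flat screwdriver out of the rack, seat its blade in the slotted quarter-turn screw of the cover, push the screw down until the cover is fully down on the meter, and keep pushing while you turn it about a quarter turn clockwise, so that the catch holds the cover shut by itself. Push firmly but with feeling (about 15 N; the plastic cover cracks at 35 N), touch the meter with nothing but the screwdriver, put the screwdriver back upright into a hole of the rack and leave the nut driver and the spent battery where they are.

Things in the scene. Friction and masses are not known exactly. Their poses are not given: they have to be found in the camera images.
- driver_grip (a point): Grip point of the flat screwdriver, on its axis in the upper half of its black and red handle (round, 27 mm thick, 98 mm long; 35 mm of it above this point, 63 mm below, down to its flat shoulder). z points up along the tool; x lies along the blade's width. It weighs about 0.1 kg and hangs upright in one of the rack's end holes, its shoulder on the top plate.
- blade_end (a point): Middle of the end edge of the screwdriver's blade, 142 mm straight below the grip point, axes as there. The blade is flat and flared: 9 mm wide along x, 2 mm thick along y, 8 mm long; the shaft above it is 5 mm thick.
- screw_head (a point): Centre of the top of the steel screw head (16.6 mm across, in a collar 0.5 mm higher). Moves and tilts with the cover, does not turn with the screw; x points to the cover's hinge. The slot's direction is not measured: it starts anywhere from 0.5 rad counterclockwise to 0.75 clockwise of x (from above); look or feel for it. The screw turns stiffly (0.035 N m; a lightly rubbing blade does not turn it); stops at 0.55 counterclockwise and 1.5 clockwise.
- slot_floor (a point): Middle of the floor of the slot, 6 mm under the top of the head; axes as screw_head. The slot is 12.4 mm long, 3 mm wide, 6 mm deep and closed at its ends.
- catch (a point): Middle between the two hidden hooks of the catch in the meter, under the screw, at the height of their undersides, fixed to the meter (axes as meter). In line with the slot the screw has a 16 mm cross pin; with the cover fully down it is 0.8 mm below the hooks and, turned 1.0 rad or more clockwise of x, it stands under them. Turned before it is down, it lands on top of them.
- battery_cover (a joint): Angle of the hinged battery cover, rad: 0 flush with the meter's back, 0.10 ajar, as the springs hold it (screw 9 mm high), hard stop at -0.004. The screw is 88 mm from the hinge. The springs push up with about 5 N at the screw when ajar, 12 N when down. Held by the catch, the cover stands at about 0.01 to 0.015.
- meter: Handheld meter lying on its face, 192 x 100 x 44 mm, grey shell in a black rubber holster that does not slide. Origin under its centre, z up, x along its length from the end with the screw (on the middle line, 64 mm on the -x side) to the other. The battery cover, 104 x 66 mm, lies in its back. With the cover down the top of the screw head is 46 mm above the bench.
- rack: Aluminium driver rack that stands fast: foot 200 x 84 x 8 mm, top plate 200 x 52 mm with its top 92 mm above the bench, end walls. Origin under its centre, x along its length. Three 15 mm through holes at x = -60, 0 and 60 mm, y = 0; the screwdriver and a nut driver hang in the end ones, in either order. With the screwdriver hanging, its grip point is 155 mm above the bench.
- rack_hole (a point): Centre of the mouth of the rack's middle hole, which is empty, in the top plate's upper face; axes as the rack's.
- nut_driver: Nut driver with an amber handle (19 mm thick, 72 mm long, thinner and shorter than the screwdriver's, its top 164 mm above the bench), upright in the rack's other end hole. Origin at the end of its shaft. To be left there.
- spent_battery: The spent 9 V block battery, 50 x 27 x 18 mm, lying loose beside the meter on its +y side. Origin under its centre. To be left there.

How it is judged (in metres and radians):
On the way, in this order (a step that is already met when the one before it is completed fails the run):
1. the screwdriver is out of the rack (z of driver_grip in the frame of rack above 0.225 m), for 0.1 s.
2. the cover is pushed fully down by the screwdriver (value of joint battery_cover below 0.006 rad and contact force between screwdriver and battery_cover above 5 N), for 0.2 s.
3. the screwdriver is lifted off and the cover stays shut (value of joint battery_cover below 0.024 rad and contact force between screwdriver and battery_cover below 0.2 N and z of driver_grip in the frame of meter above 0.21 m), for 0.2 s.
At the end, for the whole second after the job is handed in: The battery cover stays shut by itself (within 0.024 rad, about 2 mm at the screw), held by the catch, and the screwdriver hangs upright (within 0.15 rad) and at rest in a hole of the rack, its shoulder down on the plate (grip point 148 to 164 mm above the bench) (value of joint battery_cover below 0.024 rad and z of driver_grip in the frame of rack between 0.148 and 0.164 m and y of driver_grip in the frame of rack between -0.02 and 0.02 m and x of driver_grip in the frame of rack between -0.08 and 0.08 m and angle between driver_grip's own z axis and vertical below 0.15 rad and linear speed of screwdriver below 0.02 m/s); the robot touches nothing.
It fails at once if the screwdriver is forced against the meter or its cover with more than 35 N (contact force between screwdriver and meter above 35 N).
It fails at once if the robot itself touches the meter or its cover (more than 2 N) (contact force between any of the fingers, the arm and meter above 2 N).
It fails at once if the nut driver is taken out or pushed over (distance of nut_driver from where it was at the start of the episode above 0.03 m).
It fails at once if the spent battery is pushed away by more than 3 cm (distance of spent_battery from where it was at the start of the episode above 0.03 m).
It also fails if it takes over 69 s, if anything falls off the work surface, if the arm or the gripper's body presses on something with over 40 N, if the wrist force passes 120 N, or if a joint passes its speed limit or range.

## Robot

A 6-joint arm with a two-finger parallel gripper is mounted at the origin on a cart in front of the work surface, level with it; the furniture and walls round the work are solid. World frame = base frame: x ahead of the robot, y to its left, z up, the work surface at z = 0. Lengths are in mm, angles in rad, forces in N, time in s.
With the tool pointing down it reaches from about 275 to 825 mm from the base axis. Payload 5.2 kg.
Tool frame: the origin (TCP) lies at the very end of the fingers, on their centre line; the grasp point (between the pads) lies 19 mm behind it; z points along the fingers, y is the line along which they close (so a half turn about z gives the same grasp; the last joint's range is limited). The gripper opens to 93 mm and grips with 3 to 60 N. Pads are 15 mm wide; open, the fingers measure 128 mm over their backs; the gripper's body (75 mm by 188 mm) begins 65 mm behind the grasp point.
Start: joints at [-1.462, 0.259, 1.535, -0, 1.348, -0.203], TCP at [168.746, -523.479, 218.653] pointing down, gripper open.
Joint ranges: [-3.14, 3.14], [-0.91, 2.08], [0.19, 2.58], [-1.22, 4.36], [0.22, 2.71], [-3.12, 3.12]. Speed limits (rad/s): [2.57, 2.57, 3.14, 3.14, 3.14, 3.14].

## Interface

Orientations are given as [roll, pitch, yaw] about the fixed x, y, z axes, in that order (R = Rz(yaw) Ry(pitch) Rx(roll)).
In Python, from bench import robot gives the robot as it stands. The module is installed in compiled form; this text tells all that it offers. Calls block until the motion is done:
- robot.move_ptp(position, orientation): joint-space move of the TCP to a pose.
- robot.move_linear(position, ori=None, speed=150, f_stop=None): straight line of the TCP; ori=None keeps the orientation; speed is the mean speed in mm/s. With f_stop (N) it stops when the force on the tool has changed by that much, and returns True; else False.
- robot.move_j(angles): joint-space move.
- robot.move_gripper(opening): opening from 0.0 (shut) to 1.0 (fully open); the grip force is fixed at half the most; returns when the fingers have stopped.
- robot.sleep(seconds).
- robot.inverse_kinematics(position, orientation): joint angles nearest the present ones, or None.
- robot.get_image(name): name is "side" or "top" or "wrist"; returns a dict with "img" (480x640x3 uint8, blue, green, red), "fovy" (degrees; the focal length in pixels is half the picture's height over the tangent of half this angle, whatever the lens; pixels are square), "cx", "cy" (the principal point, pixels), "k1" (the pictures are not rectified: a ray, as slopes to the right and down, at radius r is drawn at 1 + k1 r^2 times it, then the intrinsics apply), "eye" and "orientation" of the camera in the world. Camera axes: x right, y down, z forward; pixel columns grow to the right and rows downward; lengths in mm; the calibration is good to about 2 mm. A picture is of the moment at which its call begins. There is no depth.
A pose or a line that the arm cannot do raises robot.MotionError and nothing moves.
- robot.hand_in(): hands the job in; it is judged then, once.
Readings, each from a call of its own:
- robot.current_t(): time.
- robot.current_qpos(): joint angles.
- robot.current_joint_vel(): joint speeds.
- robot.current_joint_efforts(): joint torques, N m.
- robot.current_tcp_pos(): TCP position.
- robot.current_eef_rot(): TCP orientation.
- robot.current_contact_force(): force on the tool from outside, world axes, zero at the start.
- robot.current_ft_torque(): the same for the moment, N m.
- robot.current_gripper_width(): opening from 0.0 (shut) to 1.0 (fully open).
- robot.current_finger_force(): force on a finger pad.
Only numpy, scipy, OpenCV 4.12 (cv2) and the standard library are available. Lean on these libraries where they do the work, as an engineer would, in place of code of your own. Each camera call takes 0.05 s, during which the arm holds its last target. There are 200 camera calls.

## Working session

There is one attempt and no reset: what is moved stays moved. The work goes in short steps, each a Python script; the robot and the scene stay as the last script left them, time stands still between calls to the robot, and variables do not carry over. Pictures are saved under pics/ and viewed, at most 10 in all, crops included, and the job is handed in when it is done.

```bash
mkdir -p pics
cat > h.py <<'E'
import numpy as np, cv2
from bench import robot
from scipy.spatial.transform import Rotation as R
def grab(name, save=None):
    d=robot.get_image(name)
    if save: cv2.imwrite('pics/'+save,d['img'])
    return d
def K(d):
    f=240/np.tan(np.radians(d['fovy'])/2); return np.array([[f,0,d['cx']],[0,f,d['cy']],[0,0,1.]])
def rot(d):
    o=np.array(d['orientation'],float); return o if o.shape==(3,3) else R.from_euler('xyz',o).as_matrix()
def rays(d,px):
    p=cv2.undistortPoints(np.array(px,float).reshape(-1,1,2),K(d),np.array([d['k1'],0,0,0,0.]))[:,0]
    return np.c_[p,np.ones(len(p))]@rot(d).T
def onplane(d,px,z):
    r=rays(d,px); e=np.array(d['eye'],float); return e+r*((z-e[2])/r[:,2])[:,None]
def proj(d,P):
    Rm=rot(d); c=(np.atleast_2d(P)-np.array(d['eye']))@Rm
    return cv2.projectPoints(c,np.zeros(3),np.zeros(3),K(d),np.array([d['k1'],0,0,0,0.]))[0][:,0]
E
python3 - <<'E'
from h import *
for n in ['top','side']:
    d=grab(n,n+'0.png'); print(n,d['fovy'],d['cx'],d['cy'],d['k1'],d['eye'],d['orientation'])
print(robot.current_t(),robot.current_eef_rot(),robot.current_gripper_width())
E
```

```text
top 42.843654191758056 318.37903931390025 240.01765415049297 -0.06260946829479874 [ 403.32747272   77.49714417 1115.08495718] [-3.03201981 -0.00449979 -1.5492891 ]
side 53.77415956266958 314.82919421531176 238.6555633771855 -0.1051648797853215 [429.20326952 727.86736912 645.18907177] [-2.2434251  -0.01643343 -2.98019854]
0.1 [-3.13999212e+00 -3.47023726e-04  3.11839931e-01] 1.0002996105536441
```

View pics/top0.png

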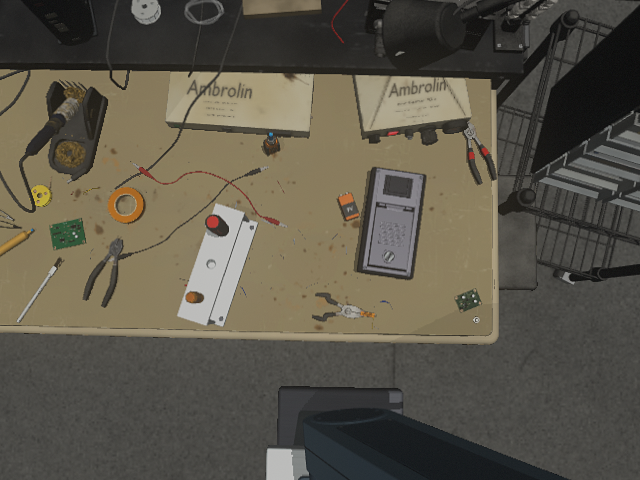

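View pics/side0.png

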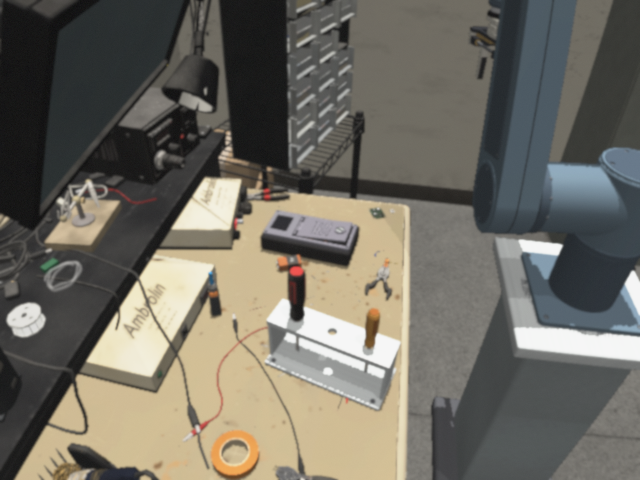

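Top view: screwdriver (217,222), middle hole (211,264), nut driver (193,297), screw near (389,257), and the battery is left of the meter. The side view confirms the screwdriver is the red/black handle at the far end. Next I'll compute positions and go over the screw for a close look.

Run:
```python
from h import *
d=grab('top'); s=grab('side')
def red(d,box):
    h=cv2.cvtColor(d['img'],cv2.COLOR_BGR2HSV); m=((h[...,0]<6)|(h[...,0]>172))&(h[...,1]>150)&(h[...,2]>70)
    k=np.zeros_like(m); x0,y0,x1,y1=box; k[y0:y1,x0:x1]=1; ys,xs=np.nonzero(m&k); return xs,ys
xs,ys=red(d,(195,205,240,245)); print(xs.min(),xs.max(),ys.min(),ys.max(),xs.mean(),ys.mean())
print('tip',onplane(d,[[xs.mean(),ys.mean()]],190))
print('hole',onplane(d,[[211,264]],92),'nut',onplane(d,[[193,297]],164))
print('screw',onplane(d,[[389,257]],54))
print('rack corners',onplane(d,[[219,204],[257,214],[178,317],[217,325]],92))
print('meter corners',onplane(d,[[372,168],[425,173],[358,270],[412,278]],44))
# meter outline
w=grab('wrist','w0.png'); T=robot.current_tcp_pos(); Rm=R.from_euler('xyz',robot.current_eef_rot()).as_matrix()
print('wrist cam in tool',Rm.T@(np.array(w['eye'])-T), Rm.T@rot(w), w['fovy'],w['k1'])
```

```text
207 217 216 227 212.0648148148148 221.52777777777777
tip [[530.01316444 238.5748626  190.        ]]
hole [[471.53016668 254.52258114  92.        ]] nut [[414.81123921 268.07079244 164.        ]]
screw [[493.0865862  -48.41347815  54.        ]]
rack corners [[573.66957224 245.09363939  92.        ]
 [557.92175044 180.03349929  92.        ]
 [381.89359439 306.21845754  92.        ]
 [370.28977747 240.59650035  92.        ]]
meter corners [[ 652.84786832  -17.84300458   44.        ]
 [ 646.04403733 -112.92212577   44.        ]
 [ 469.89415662    4.62395869   44.        ]
 [ 457.85289242  -90.37889826   44.        ]]
wrist cam in tool [  77.26088423    0.50472059 -165.1787226 ] [[ 1.23024040e-03 -9.61297534e-01 -2.75509598e-01]
 [ 9.99998806e-01  1.44018882e-03 -5.59730163e-04]
 [ 9.34853068e-04 -2.75508580e-01  9.61298158e-01]] 59.93491485427115 -0.06091570989777631
```

Run:
```python
from h import *
y=0.3
robot.move_ptp([493-16*np.cos(y),-48-16*np.sin(y),105],[np.pi,0,y]); print(robot.current_t(),robot.current_tcp_pos())
w=grab('wrist','w1.png'); np.savez('w1.npz',**w)
p=proj(w,[493,-48,54])[0]; print(p)
x,yy=map(int,p); c=w['img'][max(0,yy-60):yy+60,max(0,x-80):x+80]
cv2.imwrite('pics/w1c.png',cv2.resize(c,None,fx=5,fy=5,interpolation=cv2.INTER_CUBIC)); print(c.shape,x-80,yy-60)
# driver from side: ray for red bits
y=0.3
robot.move_ptp([530-20*np.cos(y),238.6-20*np.sin(y),230],[np.pi,0,y]); print(robot.current_t())
grab('wrist','w2.png')
```

```text
2.3167 [478.02814613 -53.6050634  105.21472758]
[317.16765359 234.45761663]
(120, 160, 3) 237 174
3.5583
```

View pics/w1c.png

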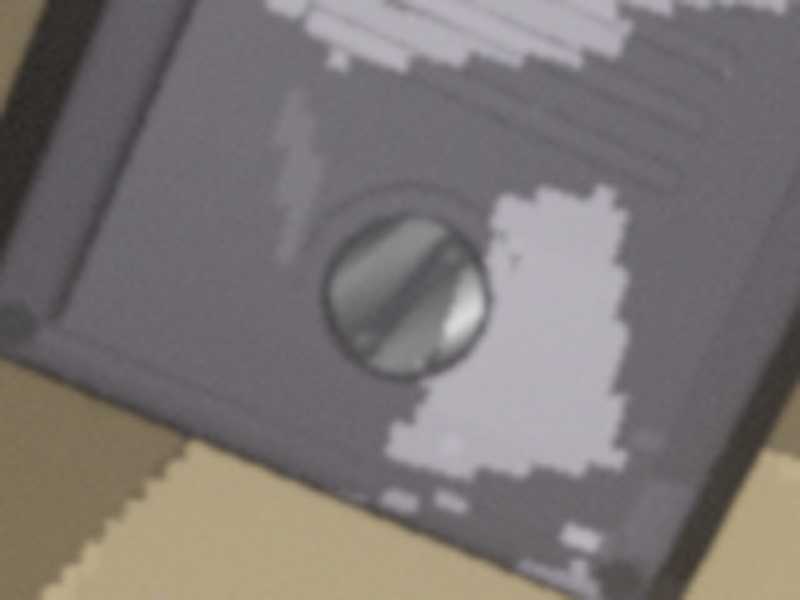

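View pics/w2.png

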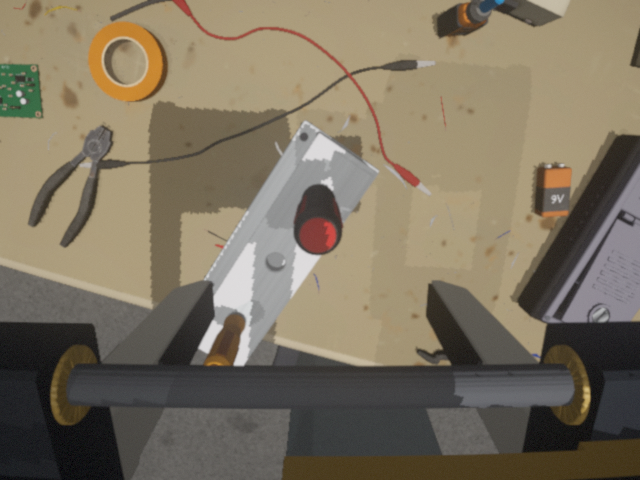

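Crop w1c: screw centre at about (407,297), slot from (362,338) to (455,252). w2: screwdriver top at (320,236), middle hole at (276,261).

Run:
```python
from h import *
w=dict(np.load('w1.npz')); 
off=np.array([237,174.]); f=lambda x,y: off+(np.array([x,y])-2)/5
C=onplane(w,[f(407,297)],54.5)[0]; S=onplane(w,[f(362,338),f(455,252)],54.5); v=S[1]-S[0]
print('screw',C,'slot yaw',np.arctan2(v[1],v[0]),np.hypot(*v[:2]))
w=grab('wrist'); h=cv2.cvtColor(w['img'],cv2.COLOR_BGR2HSV)
m=(((h[...,0]<6)|(h[...,0]>172))&(h[...,1]>150)&(h[...,2]>110)).astype(np.uint8); m[:200]=0;m[270:]=0;m[:,:280]=0;m[:,360:]=0
c=max(cv2.findContours(m,0,2)[0],key=cv2.contourArea); (x,y),r=cv2.minEnclosingCircle(c); print(x,y,r)
tip=onplane(w,[[x,y]],190)[0]; print('tip',tip,'hole',onplane(w,[[276,261]],92))
P=tip[:2]; yw=0.3
# grasp: fingers close along tool y; 
robot.move_ptp([*P,215],[np.pi,0,yw]); robot.move_linear([*P,136],speed=120,f_stop=8)
robot.move_gripper(0.0); print(robot.current_t(),robot.current_tcp_pos(),robot.current_gripper_width()*93,robot.current_finger_force(),robot.current_contact_force())
robot.move_linear([*P,306],speed=150); robot.sleep(0.2)
print(robot.current_t(),robot.current_tcp_pos(),robot.current_contact_force(),robot.current_gripper_width()*93)
np.savez('w3.npz',**grab('wrist','w3.png')); np.savez('s3.npz',**grab('side','s3.png'))
```

```text
screw [494.04889413 -48.14975504  54.5       ] slot yaw -0.5060944457082588 13.896197249326427
328.0 235.0 12.041694641113281
tip [530.38319661 232.38866584 190.        ] hole [[472.4492769 254.2082344  92.       ]]
5.7833 [530.10330626 233.11271677 135.93834151] 26.203473025848698 29.933732952922583 [-0.62740937  3.81032295  0.63509043]
7.2667 [530.12424703 232.28403915 305.18722796] [ 0.48517386  0.14885849 -0.74541257] 25.332497146862085
```

View pics/w3.png

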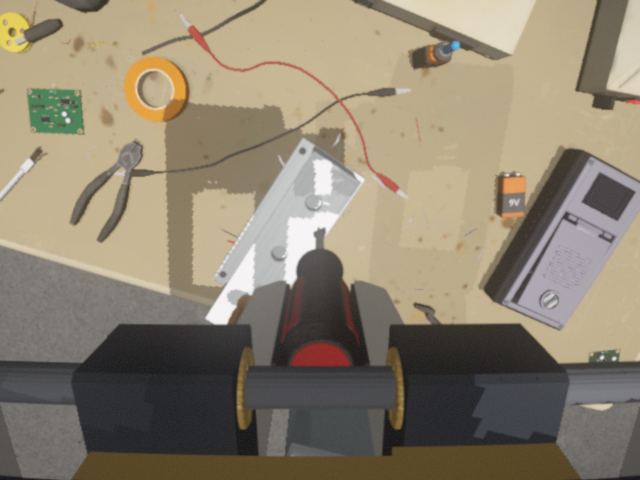

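w3 shows the driver held upright. The shaft and blade show at about (320,228-250), mostly hidden by the handle. I'll zoom the wrist and side views of the blade side by side.

Run:
```python
from h import *
T=robot.current_tcp_pos(); Rm=R.from_euler('xyz',robot.current_eef_rot()).as_matrix()
be=T+Rm@[0,0,123]; sh=T+Rm@[0,0,44]; out=[]
for n in 'ws':
    d=dict(np.load(n+'3.npz')); p=proj(d,[be,sh]); print(n,p)
    x,y=map(int,p[0]); c=d['img'][y-30:y+30,x-40:x+40]; print(x-40,y-30); out.append(cv2.resize(c,(400,300),interpolation=cv2.INTER_CUBIC))
cv2.imwrite('pics/b3.png',np.hstack(out))
```

```text
w [[319.20728516 228.3727352 ]
 [318.8862107  266.72923049]]
279 198
s [[295.7291307  271.01926742]
 [295.15456934 227.44094699]]
255 241
```

View pics/b3.png

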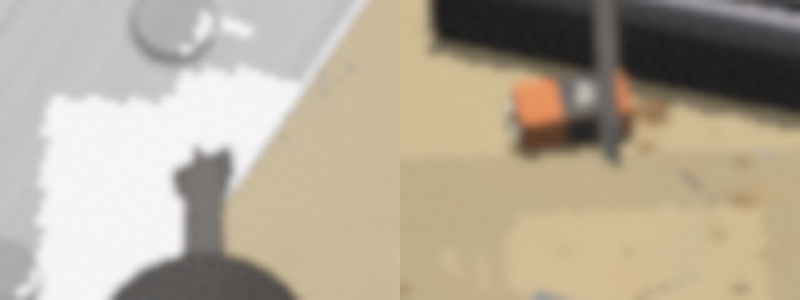

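Run:
```python
from h import *
bg=cv2.GaussianBlur(np.load('s3.npz')['img'],(3,3),0).astype(int)
out=[]
for i,y in enumerate(np.arange(-0.6,2.41,0.375)):
    pos=[450,380,330]
    (robot.move_ptp if i==0 else robot.move_linear)(pos,[np.pi,0,y]); robot.sleep(0.1)
    d=grab('side'); T=robot.current_tcp_pos(); p=proj(d,[T-[0,0,123],T-[0,0,115],T-[0,0,95],T-[0,0,105]]); 
    m=np.abs(cv2.GaussianBlur(d['img'],(3,3),0).astype(int)-bg).sum(2)>60
    x0,y0=p[0].astype(int); mm=m[y0-40:y0+20,x0-25:x0+25]
    print(round(y,3),p[:3].round(1).tolist(),y0-40+np.nonzero(mm.any(1))[0].max() if mm.any() else None,mm.sum(1)[20:].tolist(),robot.current_eef_rot()[2].round(3))
    out.append(cv2.resize(d['img'][y0-30:y0+20,x0-20:x0+20],(160,200),interpolation=cv2.INTER_CUBIC))
while len(out)<10: out.append(out[-1]*0)
print(robot.current_t()); cv2.imwrite('pics/sweep.png',np.vstack([np.hstack(out[:5]),np.hstack(out[5:10])]))
```

```text
-0.6 [[338.8, 348.1], [339.2, 343.7], [340.1, 332.4]] 367 [33, 42, 42, 42, 41, 43, 48, 48, 48, 48, 48, 48, 48, 45, 35, 14, 11, 7, 8, 8, 8, 8, 7, 5, 3, 0, 0, 1, 4, 5, 5, 4, 0, 0, 0, 0, 0, 0, 0, 9] -0.601
-0.225 [[339.1, 348.4], [339.4, 344.0], [340.3, 332.6]] 367 [34, 42, 41, 41, 41, 43, 48, 48, 48, 48, 48, 48, 48, 45, 35, 14, 10, 7, 7, 7, 7, 7, 6, 5, 0, 0, 0, 0, 4, 5, 3, 0, 0, 0, 0, 0, 0, 0, 0, 10] -0.227
0.15 [[339.2, 348.5], [339.5, 344.1], [340.4, 332.7]] 367 [37, 44, 43, 42, 43, 44, 49, 49, 48, 48, 48, 48, 48, 45, 35, 14, 11, 7, 7, 8, 8, 8, 7, 5, 0, 0, 0, 0, 0, 0, 0, 0, 0, 0, 0, 0, 0, 0, 0, 10] 0.148
0.525 [[339.2, 348.5], [339.5, 344.1], [340.4, 332.7]] 367 [37, 44, 43, 42, 43, 44, 49, 49, 48, 48, 48, 48, 48, 46, 35, 15, 12, 9, 10, 10, 10, 10, 8, 6, 1, 0, 0, 0, 0, 0, 0, 0, 0, 0, 0, 0, 0, 0, 0, 10] 0.523
0.9 [[339.2, 348.5], [339.5, 344.1], [340.4, 332.7]] 367 [37, 43, 43, 42, 42, 44, 49, 48, 48, 48, 48, 48, 48, 46, 35, 16, 13, 10, 10, 11, 11, 10, 8, 6, 0, 0, 0, 0, 0, 0, 0, 0, 0, 0, 0, 0, 0, 0, 0, 10] 0.898
1.275 [[339.2, 348.5], [339.5, 344.1], [340.4, 332.8]] 367 [38, 43, 42, 41, 41, 43, 48, 48, 48, 48, 50, 48, 48, 47, 35, 16, 13, 10, 10, 10, 10, 9, 8, 5, 0, 0, 0, 0, 0, 0, 0, 0, 0, 0, 0, 0, 0, 0, 0, 10] 1.273
1.65 [[339.2, 348.5], [339.5, 344.1], [340.4, 332.7]] 367 [37, 43, 43, 42, 42, 44, 49, 49, 49, 48, 48, 48, 48, 46, 34, 16, 13, 10, 10, 11, 9, 8, 6, 0, 0, 0, 0, 0, 0, 0, 0, 0, 0, 0, 0, 0, 0, 0, 0, 10] 1.648
2.025 [[339.2, 348.5], [339.5, 344.1], [340.4, 332.7]] 367 [37, 43, 42, 41, 41, 43, 48, 48, 48, 48, 48, 48, 48, 47, 36, 15, 12, 9, 8, 9, 8, 7, 5, 0, 0, 0, 0, 0, 0, 0, 0, 0, 0, 0, 0, 0, 0, 0, 0, 10] 2.023
2.4 [[339.2, 348.5], [339.5, 344.1], [340.4, 332.7]] 367 [32, 41, 40, 40, 41, 42, 48, 48, 48, 48, 48, 48, 48, 47, 36, 14, 10, 7, 7, 7, 7, 6, 5, 0, 0, 0, 0, 0, 4, 5, 5, 4, 0, 0, 0, 0, 0, 0, 0, 10] 2.398
14.0167
```

View pics/sweep.png

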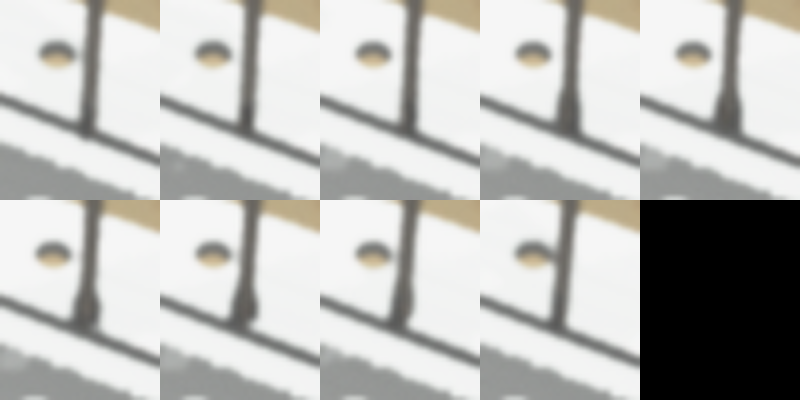

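The sweep shows the blade widest at tool yaw ≈1.17, so blade angle ≈ yaw − 1.1, which agrees with the wrist crop. The slot points to −0.51. I'll hover over the screw with the blade aligned and take a close look.

Run:
```python
from h import *
y=0.594
robot.move_ptp([494,-48.2,260],[np.pi,0,y]); robot.move_linear([494,-48.2,185],speed=100); robot.sleep(0.4)
w=grab('wrist','w4.png'); np.savez('w4.npz',**w); T=robot.current_tcp_pos()
print(robot.current_t(),T,robot.current_eef_rot(),robot.current_contact_force(),robot.current_ft_torque())
Rm=R.from_euler('xyz',robot.current_eef_rot()).as_matrix(); be=T+Rm@[0,0,123]
p=proj(w,[be,[494,-48.2,54.5]]); print(p); x,yy=p[0].astype(int)
c=w['img'][yy-35:yy+25,x-40:x+40]; print(x-40,yy-35); cv2.imwrite('pics/w4c.png',cv2.resize(c,None,fx=8,fy=8,interpolation=cv2.INTER_CUBIC))
```

```text
16.9667 [494.06306465 -48.25356166 185.15987865] [ 3.14131627e+00 -1.89548111e-04  5.93963868e-01] [ 0.50984374 -0.57864823 -1.25257752] [-0.04584181 -0.03277525  0.01166675]
[[318.91432793 228.4088477 ]
 [318.78471642 225.77766767]]
278 193
```

View pics/w4c.png

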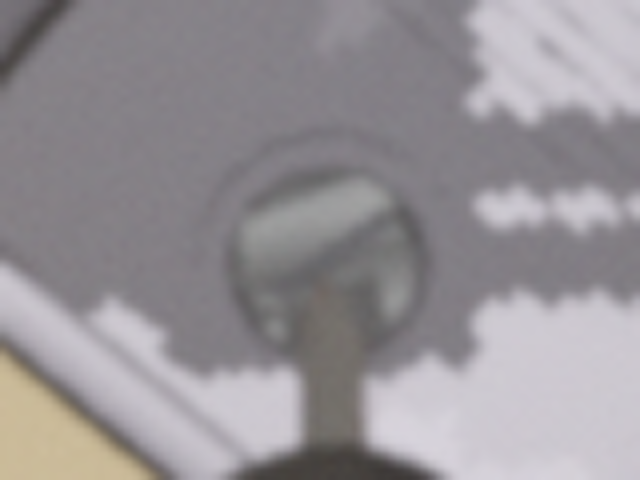

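w4c: screw centre at (330,267), blade end at about (332,285), both within half a pixel of prediction. Slot and blade look parallel. Descending with feel.

Run:
```python
from h import *
f0=np.array(robot.current_contact_force()); t0=np.array(robot.current_ft_torque())
hit=robot.move_linear([494,-48.2,168],speed=15,f_stop=3); robot.sleep(0.2)
T=robot.current_tcp_pos(); print(hit,'tip',T-[0,0,123],robot.current_t(),np.array(robot.current_contact_force())-f0,np.array(robot.current_ft_torque())-t0)
```

```text
True tip [493.85282186 -48.2219367   53.67731271] 17.8167 [0.09000206 0.05844057 5.9035142 ] [-0.1463587  -0.04721251 -0.04708254]
```

```bash
cat > seek.py <<'E'
from h import *
def fz(): return robot.current_contact_force()[2]
def seek(c0,F0,yaws,z,half=1.6,slot=-0.49,sp=5):
    n=np.array([-np.sin(slot),np.cos(slot)]); s=1
    for y in yaws:
        a=c0-s*half*n; b=c0+s*half*n; s=-s
        robot.move_linear([*a,z],[np.pi,0,y],speed=8)
        robot.sleep(0.1); print('yaw',round(y,3),'start f',round(fz()-F0,2),end=' ')
        if fz()-F0<2.5: print('in at start',a); return True
        hit=robot.move_linear([*b,z],[np.pi,0,y],speed=sp,f_stop=4); robot.sleep(0.15)
        T=robot.current_tcp_pos(); f=fz()-F0; print(hit,'n',round((T[:2]-c0)@n,2),'f',round(f,2),'t',round(robot.current_t(),1))
        if f<2.5: return True
    return False
E
python3 - <<'E'
from seek import *
c0=np.array([494,-48.2]); print(seek(c0,-1.25,[0.594,0.68,0.51],175.3))
print(robot.current_tcp_pos(),robot.current_contact_force(),robot.current_t())
E
```

```text
yaw 0.594 start f 7.46 True n 0.77 f 5.78 t 19.1
yaw 0.68 start f -0.55 in at start [494.75300142 -46.78826743]
True
[494.26699814 -46.66605429 174.68108706] [ 0.48842656  0.90804027 -1.80105097] 19.4
```

Run:
```python
from seek import *
T=robot.current_tcp_pos(); robot.move_linear([T[0],T[1],165],speed=10,f_stop=3); robot.sleep(0.2)
print(robot.current_tcp_pos()-[0,0,123],np.array(robot.current_contact_force()).round(2),np.array(robot.current_ft_torque()).round(3),robot.current_t())
```

```text
[494.50138992 -46.78814523  48.00011444] [ 1.03 -0.43  3.67] [-0.143 -0.161  0.022] 20.1583
```

Seated: contact is 5.7 mm lower than on the head. Now pushing down in steps.

Run:
```python
from seek import *
F0=-1.25; T=robot.current_tcp_pos(); x,y=T[:2]
z=T[2]-7.5; print(robot.move_linear([x,y,z],speed=12,f_stop=12)); robot.sleep(.1)
print(robot.current_tcp_pos()-[0,0,123],robot.current_contact_force(),robot.current_t())
for i in range(16):
    if fz()-F0>15: break
    z-=0.2; robot.move_linear([x,y,z],speed=4,f_stop=8); robot.sleep(0.06)
    print(round(robot.current_tcp_pos()[2]-123,2),round(fz()-F0,2),end=' | ')
print(np.array(robot.current_contact_force()).round(2),np.array(robot.current_ft_torque()).round(3),robot.current_t(),robot.current_tcp_pos())
```

```text
False
[494.64485569 -46.81428878  41.12872842] [-0.51440631  0.3717529   9.25323477] 21.0
40.93 9.79 | 40.79 9.79 | 40.56 9.59 | 40.38 10.4 | 40.23 10.21 | 40.06 11.55 | 39.87 10.85 | 39.69 11.19 | 39.51 11.09 | 39.31 11.86 | 39.16 11.45 | 38.97 12.24 | 38.91 13.22 | 38.82 13.76 | 38.76 14.83 | 38.7 14.94 | [-1.75  0.38 13.69] [ 0.19   0.55  -0.036] 25.9333 [494.84806419 -46.81720023 161.70229585]
```

Run:
```python
from seek import *
F0=-1.25; x,y,_=robot.current_tcp_pos(); z=161.0; yaw=0.68
z=min(z,robot.current_tcp_pos()[2]-0.8)
robot.move_linear([x,y,z],speed=4,f_stop=8); robot.sleep(.1); print(robot.current_tcp_pos()[2],fz()-F0)
while yaw>-0.42:
    yaw-=0.1
    hit=robot.move_linear([x,y,z],[np.pi,0,yaw],speed=20,f_stop=12); robot.sleep(.1)
    f=fz()-F0; print(round(yaw,2),robot.current_eef_rot()[2].round(3),hit,'f',round(f,1),'z',robot.current_tcp_pos()[2].round(2),'F',np.array(robot.current_contact_force())[:2].round(1),'tz',robot.current_ft_torque()[2].round(3),round(robot.current_t(),1))
    if f<14: z-=0.2
    if f>19: z+=0.2
```

```text
161.86480583168463 12.893059562120257
0.58 0.58 False f 12.6 z 161.87 F [-2.2  0.9] tz -0.023 26.7
0.48 0.48 False f 13.0 z 161.81 F [-1.3 -0.1] tz 0.004 27.1
0.38 0.38 False f 14.6 z 161.76 F [-1.8  0.4] tz 0.059 27.4
0.28 0.28 False f 14.4 z 161.74 F [-2.9 -1.6] tz -0.018 27.8
0.18 0.18 False f 15.4 z 161.73 F [-2.2 -0.5] tz 0.029 28.1
0.08 0.08 False f 14.7 z 161.77 F [-2.3 -1.2] tz 0.009 28.5
-0.02 -0.02 False f 13.2 z 161.75 F [-1.4 -1.6] tz 0.001 28.8
-0.12 -0.12 False f 15.0 z 161.71 F [-2.2 -1.4] tz 0.009 29.2
-0.22 -0.22 False f 14.5 z 161.68 F [-3.4 -1.6] tz -0.014 29.5
-0.32 -0.32 False f 15.8 z 161.72 F [-2.8 -2.8] tz -0.002 29.9
-0.42 -0.419 False f 15.5 z 161.72 F [-3.3 -3.6] tz 0.014 30.2
-0.52 -0.519 False f 14.5 z 161.69 F [-3.4 -4.2] tz 0.041 30.6
```

Run:
```python
from seek import *
F0=-1.25; x,y,z=robot.current_tcp_pos()
for d in [0.6,1.2,1.8,2.6,3.4]:
    robot.move_linear([x,y,161.7+d],speed=8); robot.sleep(.1)
    print(d,robot.current_tcp_pos()[2].round(2),(np.array(robot.current_contact_force())-[0,0,F0]).round(2),robot.current_t())
```

```text
0.6 162.98 [-2.6  -1.67 11.86] 31.125
1.2 163.33 [-1.61 -1.91  9.88] 31.475
1.8 163.57 [-1.14 -2.43  6.44] 31.825
2.6 163.95 [-1.78 -2.35  3.78] 32.175
3.4 164.56 [-0.37 -2.52  0.57] 32.525
```

Latched: the force falls to about zero with the cover near down. Lifting off, checking, and moving over the rack's middle hole.

Run:
```python
from seek import *
x,y,z=robot.current_tcp_pos()
robot.move_linear([x,y,185],speed=40); robot.move_linear([x,y,270],speed=100); robot.sleep(.3)
print(robot.current_contact_force(),robot.current_t())
yw=-0.28; h=np.array([472.2,254.2])
robot.move_ptp([*h,290],[np.pi,0,yw]); robot.move_linear([*h,228],speed=80); robot.sleep(.4)
w=grab('wrist','w5.png'); T=robot.current_tcp_pos(); Rm=R.from_euler('xyz',robot.current_eef_rot()).as_matrix()
p=proj(w,[T+Rm@[0,0,123],[*h,92]]); print(T,p,robot.current_t()); u,v=p[1].astype(int)
a=w['img'][v-35:v+40,u-40:u+40]; print(u-40,v-35)
s=grab('side'); q=proj(s,[494,-48,46])[0].astype(int); b=s['img'][q[1]-37:q[1]+38,q[0]-40:q[0]+40]
cv2.imwrite('pics/c5.png',np.hstack([cv2.resize(i,(400,375),interpolation=cv2.INTER_CUBIC) for i in (a,b)]))
```

```text
[-0.61261732  0.31887119 -0.60377335] 34.475
[472.2213657  254.23696848 228.12583104] [[319.85180075 228.69715001]
 [319.94221485 224.18687635]] 37.0167
279 189
```

View pics/c5.png

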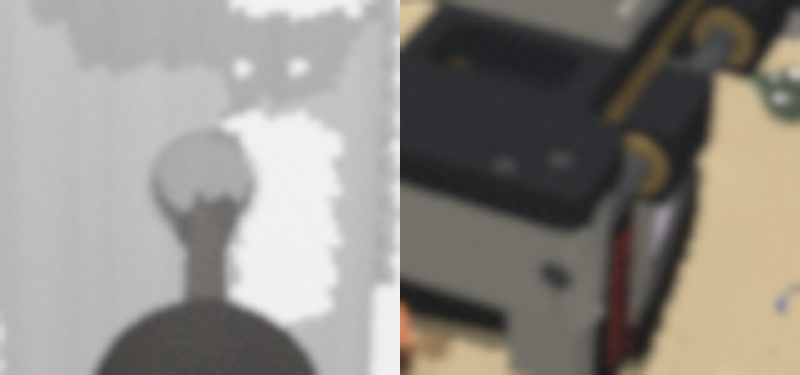

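c5: hole centre at (203,178), right where predicted, and the blade end is within about 1 mm of the axis. The gripper hides the meter in the side crop. Inserting.

Run:
```python
from seek import *
x,y=472.2,254.2
hit=robot.move_linear([x,y,150],speed=60,f_stop=5); print(hit,robot.current_tcp_pos(),robot.current_contact_force())
if not hit:
    hit=robot.move_linear([x,y,133],speed=25,f_stop=4); robot.sleep(.2); T=robot.current_tcp_pos(); print(hit,T,robot.current_contact_force(),robot.current_t())
    if T[2]<141:
        robot.move_gripper(0.55); robot.sleep(.2); robot.move_linear([T[0],T[1],235],speed=100)
        robot.move_ptp([330,100,330],[np.pi,0,0.3]); robot.sleep(.3); print(robot.current_t())
        s=grab('side','s6.png'); t=grab('top','t6.png')
        q=proj(s,[480,254,130])[0].astype(int); r=proj(t,[494,-48,46])[0].astype(int); r2=proj(s,[494,-48,46])[0].astype(int)
        c=[(s,q,60),(s,r2,30),(t,r,30)]
        cv2.imwrite('pics/c6.png',np.hstack([cv2.resize(cv2.getRectSubPix(d['img'],(2*n,2*n),tuple(map(float,p))),(260,260),interpolation=cv2.INTER_CUBIC) for d,p,n in c]))
```

```text
False [472.52274747 254.30423787 150.4629743 ] [ 0.58143692  0.89514732 -0.38268832]
True [472.00548755 254.21653151 135.97682118] [0.03591276 0.12476315 5.84669762] 39.275
42.475
```

```bash
ls -la pics/c6.png
```

```text
-rw-r--r-- 1 agent agent 195621 Dec  2 04:19 pics/c6.png
```

View pics/c6.png

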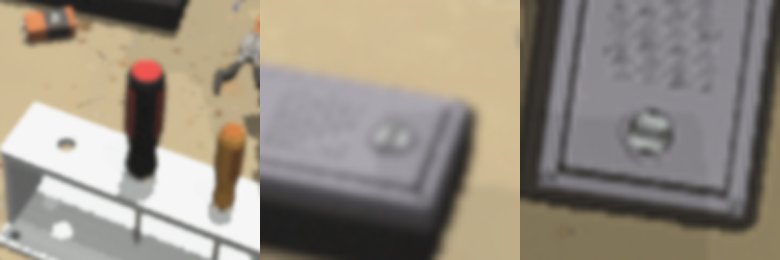

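c6: the driver stands upright in the middle hole, the cover lies flush, and the slot has turned crosswise. The nut driver and battery look undisturbed.

```bash
python3 -c "
from bench import robot
print(robot.hand_in())"
```

```text
the job is handed in; nothing more can be done
None
```

The job is handed in at about 42 s of the 69 s allowed (no verdict was returned): the cover is latched shut, the screwdriver hangs upright in the rack's middle hole, and the nut driver and spent battery look undisturbed in the last pictures.

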